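Select the ring-marked setting on a bunch-tying machine

TASK

Set up the flower bunch-tying machine for the next bouquet: push its selector lever through the H-shaped gate into the slot that is marked with the flat ring, fully home, and leave it there. Only push the lever with the fingers from the outside, without gripping it and without forcing it against the gate. Leave everything else on the table and on the machine where it stands.

Things in the scene. Friction and masses are not known exactly. Their poses are not given: they have to be found in the camera images.
- machine: low bunch-tying machine, a fixed grey and white box: 260 mm deep (its x, +-130), 400 mm wide (its y, -150 to +250), deck 82 mm high, with the tying head (motor block, bent guide arm) up to 176 mm high at y +160 to +240 mm. Origin on the table under the middle of the gate; at yaw 0 x points away from the robot; y to the left, z up
- gate (a point): centre of the H in the top face of the aluminium gate plate (150 mm in x, 170 mm in y, 10 mm thick; machine z 93 mm), axes as the machine. The H: two lanes along x, 16 mm wide, centred on y +20 mm (left) and -20 mm (right), from x -30 to +30 mm, joined only by a cross channel along y at x = 0, 18 mm wide (neutral). Four slots: far (x+) and near (x-), left and right
- pivot (a point): the lever's two-way pivot inside the machine, on its z axis, 4 mm above the table; axes as the machine. From it a 12 mm steel stem rises through the gate and carries a round black handle. An axis point at distance L from the pivot lies at machine x = L sin(fore_aft), y = L cos(fore_aft) sin(side), z = 4 mm + L cos(fore_aft) cos(side)
- knob (a point): point on the axis of the lever's black handle, 160 mm from the pivot; the flat top is 16 mm above it. Round: 32 mm across from 5 mm below to 8 mm above it, tapering to 22 mm at 35 mm below and 20 mm at the foot, 50 mm below. In a slot fully home it is about 40 mm forward or back and 35 mm left or right of upright. Starts anywhere along the right lane
- grip_low (a point): point on the axis of the same handle, 28 mm nearer the pivot than knob, where it is 24 mm across
- fore_aft (a joint): tilt of the lever along the machine's x, rad: 0 neutral, positive with the handle towards machine +x; the gate stops it near +0.255 (fully home in a far slot) and -0.255 (near slot). It can cross between the lanes only within about 0.035 of 0. Friction 0.25 N m (about 2 N at the handle); no spring, it stays where it is left
- side (a joint): tilt of the lever along the machine's y, rad: positive with the handle towards machine +y (left); about +0.23 in the left lane and -0.23 in the right lane, with about 0.025 of play either way; friction as for fore_aft
- mark_ring: flat black ring, 32 mm outside, 18 mm hole, 5 mm thick, fixed on the gate plate beside one of the two left slots, at machine x +30 mm (far left slot) or -30 mm (near left slot), y +62 mm. It marks the wanted slot. Origin at the centre of its underside
- mark_bar: flat black bar, 10 x 40 x 5 mm, fixed beside the other left slot in the same way; marks a slot that is not wanted
- mark_disc: flat black disc without a hole, 22 mm across, 5 mm thick, fixed beside one of the right slots (x +-30 mm, y -62 mm); not wanted
- mark_square: flat black square, 20 mm, 5 mm thick, fixed beside the other right slot; not wanted
- spool: loose wooden spool, 48 mm across, 30 mm high, standing on the machine's deck near its far right corner, origin under its centre; leave alone
- jar: loose small glass jar, 40 mm across, 45 mm high, on the machine's deck near its near side, left of the gate; leave alone
- secateurs: loose garden secateurs lying on the table close to the machine's right side, about 180 mm long, 16 mm high; leave alone
- mug: loose white mug, 76 mm across, 90 mm high, on the table right of the machine; leave alone
- sprayer: loose clear bottle, 60 mm across, 160 mm high, on the table right of the machine; leave alone
- pot: loose cardboard-brown flower pot, 116 mm across the rim, with flowers up to 190 mm high, on the table left of the machine; leave alone
- ribbon_box: loose cardboard box, 110 x 80 x 50 mm, on the table left of the machine; leave alone

How it is judged:
At the end, for the whole second after the job is handed in: The lever stands in the left slot beside the ring, at most about 6 mm (at the handle) short of its stop (fore_aft beyond +0.22 for the far slot or below -0.22 for the near one, side above +0.18), at rest, and the seven loose things are within 30 mm of where they stood (value of joint side above 0.18 rad and ((x of mark_ring in the frame of machine above 0 m and value of joint fore_aft above 0.22 rad) or (x of mark_ring in the frame of machine below 0 m and value of joint fore_aft below -0.22 rad)) and velocity of joint fore_aft between -0.05 and 0.05 rad/s and distance of each of spool, jar, secateurs, mug, sprayer, pot, ribbon_box from where it was at the start of the episode below 0.03 m); the robot touches nothing.
It fails at once if the lever's handle is gripped: the grasp point between the finger pads lies inside the handle (distance between the grasp point and knob below 0.015 m or distance between the grasp point and grip_low below 0.012 m).
It fails at once if the fingers press on the machine or its lever with more than 90 N (contact force between the fingers and machine above 90 N).
It fails at once if a bystander is pushed or carried more than 30 mm or tipped over (distance of any of spool, jar, secateurs, mug, sprayer, pot, ribbon_box from where it was at the start of the episode above 0.03 m or angle between any of spool, jar, secateurs, mug, sprayer, pot, ribbon_box's own z axis and vertical above 0.5 rad).
It also fails if it takes over 58 s, if anything falls off the work surface, if the arm or the gripper's body presses on something with over 40 N, if the wrist force passes 120 N, or if a joint passes its speed limit or range.

ROBOT

A 6-joint arm with a two-finger parallel gripper is mounted at the origin on the work surface. World frame = base frame: x ahead of the robot, y to its left, z up, the work surface at z = 0. Lengths are in m, angles in rad, forces in N, time in s.
With the tool pointing down it reaches from about 0.35 to 0.85 m from the base axis. Payload 8.1 kg.
Tool frame: the origin (TCP) lies at the centre of the arm's flange, where the gripper is bolted on; the fingertips stand 186 mm ahead of it and the grasp point (between the pads) lies 167 mm ahead of it; z points along the fingers, y is the line along which they close (so a half turn about z gives the same grasp; the last joint's range is limited). The gripper opens to 93 mm and grips with 3 to 60 N. Pads are 15 mm wide; open, the fingers measure 128 mm over their backs; the gripper's body (75 mm by 188 mm) begins 65 mm behind the grasp point.
Start: joints at [-1.354, 0.13, 1.488, -0, 1.523, -0.085], TCP at [0.178, -0.573, 0.405] pointing down, gripper open.
Joint ranges: [-2.96, 2.96], [-0.89, 2.26], [0.02, 2.5], [-1.34, 4.48], [0, 2.73], [-2.66, 2.66]. Speed limits (rad/s): [2.39, 2.39, 2.79, 3.14, 3.14, 3.14].

INTERFACE

Orientations are given as a rotation vector (axis times angle).
In Python, from plant import robot gives the robot as it stands.
- The arm moves only by the tool apply_moves, never from a script. Its argument "series" is a list of rows, each a list of 2 entries, a list of its own where there are three numbers: the shift along the tool's x, y, z in mm, then the turn, a rotation vector about the tool's x, y, z in rad. A call has 1 to 12 rows; each row shifts and turns the commanded pose from where the row before left it, along the tool's axes as they then stand; what a row does not reach is not made up. A row lasts 1/12 s, in which the tool goes at most 41.7 mm and 7.16 degrees, less where a joint would pass 70% of its speed; a pose out of reach is approached as far as the arm can. A call is refused whole if a number of a shift passes 41.7 or a number of a turn 0.125, either way. A call with a gripper value outside its range is refused whole. "claw" is the opening, from 0 (shut) to 1 (fully open), set as the call begins (left out, the last holds). The fingers move at their own pace and stop on an object; "newtons" is the grip in N (left out, the last holds). Time passes only in rows, so rows that do not move let the fingers close. It gives the time, the measured TCP pose, the force, the opening and the grip force at its end, in the units of the state.
- robot.read_state(): the state, without advancing time (a new reading comes with each control period).
- robot.read_camera(name): name is "scene" or "top"; returns (picture, depth): 384x512x3 uint8, blue, green, red; 384x512 float32, m along the optical axis (not along the pixel's ray), 0 where there is no reading.
- robot.calibration(name): a dict with "fx", "fy", "cx", "cy" (pixels), "extrinsics" (4x4, takes a point from world to camera coordinates). Camera axes: x right, y down, z forward; pixel columns grow to the right and rows downward; lengths in m; the calibration is good to about 2 mm. A picture is of the moment at which its call begins. calibration takes no time and is no camera call.
- robot.close_job(): hands the job in; it is judged then, once.
The state is a dict: "t": time; "q": joint angles; "dq": joint speeds; "joint_torque": joint torques, N m; "tool_pos": TCP position; "orientation": TCP orientation; "force": force on the tool from outside, world axes, zero at the start; "wrist_torque": the same for the moment, N m; "opening": finger opening in m; "gripper_force": force on a finger pad.
Only numpy, scipy, OpenCV 4.12 (cv2) and the standard library are available. Lean on these libraries where they do the work, as an engineer would, in place of code of your own. Each camera call takes 0.05 s, during which the arm holds its last target. There are 200 camera calls.

## Working session

There is one attempt and no reset: what is moved stays moved. The work goes in short steps, Python scripts to look and compute and a tool call to move; the robot and the scene stay as the last step left them, time stands still between calls to the robot, and variables do not carry over. Pictures are saved under pics/ and viewed, at most 10 in all, crops included, and the job is handed in when it is done.

Besides the shell and the picture viewer there is one more tool, called after "Emit:" by a JSON object that holds its "fn" and its "kwargs". apply_moves: Moves the arm, as the interface text tells. Its arguments: {"type":"object","properties":{"series":{"type":"array"},"claw":{"type":"number"},"newtons":{"type":"number"}},"required":["series"]}

```bash
mkdir -p pics; python3 - <<'E'
from plant import robot
import cv2,numpy as np
for n in("scene","top"):
    p,d=robot.read_camera(n); cv2.imwrite(f"pics/{n}0.png",p); np.save(f"pics/{n}0.npy",d)
    c=robot.calibration(n); print(n,c)
s=robot.read_state(); print(s["t"],s["tool_pos"],s["orientation"],s["opening"])
E
```

```text
scene {'fx': 468.64357486333193, 'fy': 468.64357486333193, 'cx': 249.6888027296686, 'cy': 196.18159947318233, 'extrinsics': array([[-3.83357841e-01,  9.23599358e-01, -9.95989118e-04,
         2.00866316e-01],
       [ 7.07673971e-01,  2.93040525e-01, -6.42903416e-01,
        -3.12545467e-01],
       [-5.93493317e-01, -2.47166901e-01, -7.65946608e-01,
         1.78698410e+00],
       [ 0.00000000e+00,  0.00000000e+00,  0.00000000e+00,
         1.00000000e+00]])}
top {'fx': 399.8055150054539, 'fy': 399.8055150054539, 'cx': 255.94012435913828, 'cy': 189.84581341270365, 'extrinsics': array([[ 0.00792982, -0.99996134,  0.00379961,  0.01127294],
       [-0.99757358, -0.00817359, -0.06913857,  0.56352185],
       [ 0.06916695, -0.00324214, -0.99759983,  1.51593125],
       [ 0.        ,  0.        ,  0.        ,  1.        ]])}
0.1 [ 0.17831094 -0.57268128  0.40379732] [-3.10424372e+00 -4.71931652e-01  1.74782095e-04] 0.09316958053723412
```

View pics/top0.png

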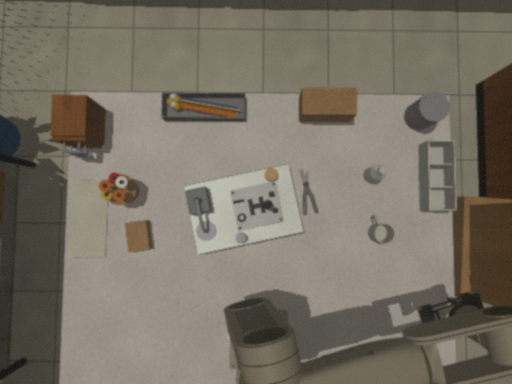

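View pics/scene0.png

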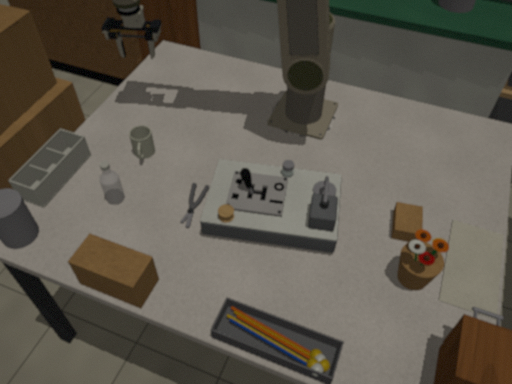

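```bash
python3 - <<'E'
import cv2
a=cv2.imread("pics/top0.png")[155:265,175:325]; b=cv2.imread("pics/scene0.png")[150:260,190:350]
a=cv2.convertScaleAbs(cv2.resize(a,(750,550),interpolation=2),alpha=1.5); b=cv2.convertScaleAbs(cv2.resize(b,(800,550),interpolation=2),alpha=1.5)
cv2.imwrite("pics/topc.png",a);cv2.imwrite("pics/scenec.png",b)
E
```

```text
(no output)
```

View pics/topc.png

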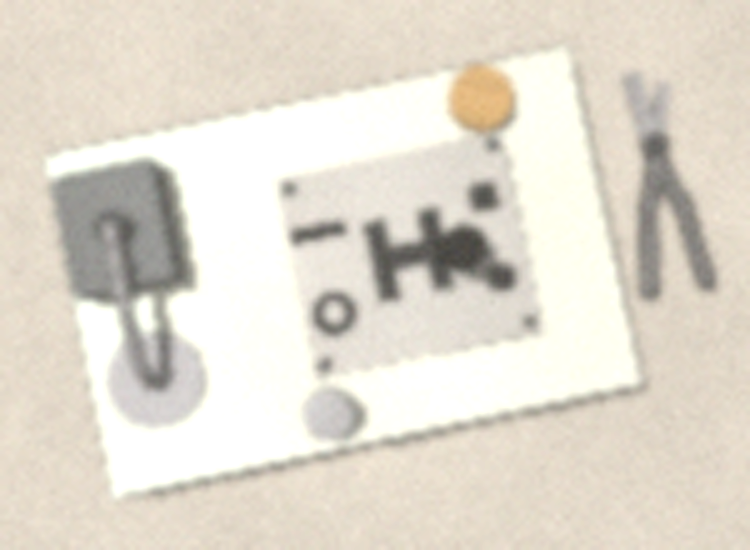

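View pics/scenec.png

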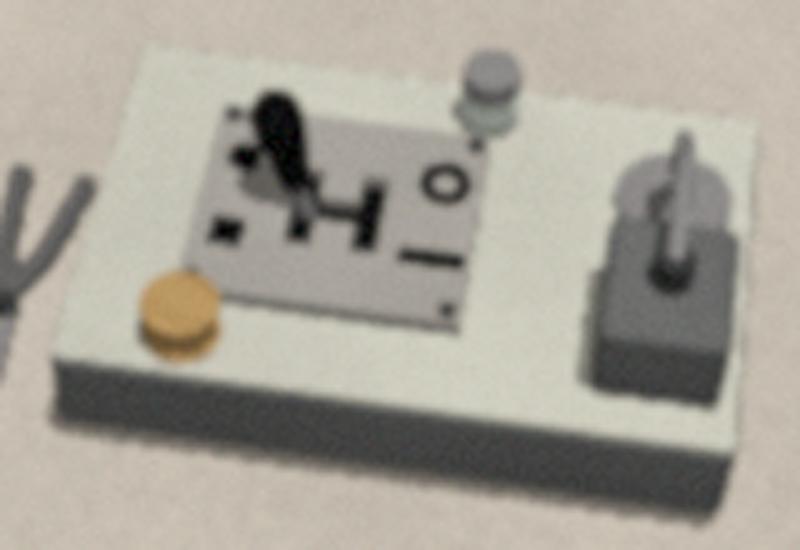

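The top crop shows the plate screws at (289,187), (493,145), (325,365) and (531,321). The ring is beside the near left slot, bar far left, and the handle top is at about (463,248). In the scene crop the handle leans right and slightly near.

```bash
cat > h.py <<'E'
from plant import robot
import numpy as np
from scipy.spatial.transform import Rotation as R
def topcrop(u,v,z,n="top",o=(175,155),s=5):
    c=robot.calibration(n);E=c["extrinsics"]
    px=(u+.5)/s-.5+o[0];py=(v+.5)/s-.5+o[1]
    r=E[:3,:3].T@np.array([(px-c["cx"])/c["fx"],(py-c["cy"])/c["fy"],1]);o0=-E[:3,:3].T@E[:3,3]
    return o0+r*(z-o0[2])/r[2]
E
python3 - <<'E'
from h import *
np.set_printoptions(precision=4,suppress=True)
S=[topcrop(u,v,.093) for u,v in((289,187),(493,145),(325,365),(531,321))]
g=np.mean(S,0);y=S[0]-S[1]+S[2]-S[3];x=S[0]-S[2]+S[1]-S[3]
ya=np.arctan2(-y[0],y[1]);yb=np.arctan2(x[1],x[0]);print(g,ya,yb,np.linalg.norm(x)/2,np.linalg.norm(y)/2)
yaw=(ya+yb)/2
M=R.from_euler('z',yaw)
f=lambda p:M.inv().apply(p-[g[0],g[1],0])
print("ring",f(topcrop(335,313,.098)),"jar",f(topcrop(333,413,.127)),"spool",f(topcrop(483,97,.112)))
for z in(.17,.173,.176):print("knobtop",f(topcrop(463,248,z)))
s=topcrop(278,102,.172,"scene",(190,150));print("knobtop scene",f(s))
for q in((0,-.23),(-.05,-.23),(-.1,-.23)):
  L=176;print(q,L*np.sin(q[0]),L*np.cos(q[0])*np.sin(q[1]),4+L*np.cos(q[0])*np.cos(q[1]))
s=robot.read_state();o=R.from_rotvec(s["orientation"]);print(o.as_matrix(),f(s["tool_pos"]))
print("yaw tool in machine",(M.inv()*o).as_matrix())
E
```

```text
[0.5013 0.0135 0.093 ] 0.21470627485334234 0.21400023079064887 0.1318211220334119 0.15275275533783828
ring [-0.0308  0.0617  0.098 ] jar [-0.0999  0.0765  0.127 ] spool [ 0.0999 -0.0752  0.112 ]
knobtop [-0.0056 -0.0362  0.17  ]
knobtop [-0.0056 -0.0361  0.173 ]
knobtop [-0.0057 -0.0359  0.176 ]
knobtop scene [-0.0092 -0.0363  0.172 ]
(0, -0.23) 0.0 -40.124044142193156 175.36528552094597
(-0.05, -0.23) -8.796333791639386 -40.073899535114535 175.15112353670253
(-0.1, -0.23) -17.570681329841754 -39.92359104928157 174.50917287739944
[[ 0.9548  0.2972 -0.0004]
 [ 0.2972 -0.9548  0.0016]
 [ 0.0001 -0.0017 -1.    ]] [-0.4403 -0.5041  0.4038]
yaw tool in machine [[ 0.9962  0.0873 -0.    ]
 [ 0.0873 -0.9962  0.0017]
 [ 0.0001 -0.0017 -1.    ]]
```

Ring marks the near left slot. I'll align the tool to the machine, close the fingers, and approach the handle from its near side.

Emit:
{"fn": "apply_moves", "kwargs": {"claw": 0, "newtons": 20, "series": [[[0,0,0],[0,0,0.087]],[[15,-20,0],[0,0,0]],[[15,-20,0],[0,0,0]],[[15,-20,0],[0,0,0]],[[15,-20,0],[0,0,0]],[[15,-20,0],[0,0,0]],[[15,-20,0],[0,0,0]],[[15,-20,0],[0,0,0]],[[15,-20,0],[0,0,0]],[[15,-20,0],[0,0,0]],[[15,-20,0],[0,0,0]],[[15,-20,0],[0,0,0]]]}}

```text
t: 1.1
tool_pos: [0.2929, -0.3215, 0.4043]
orientation: [-3.123, -0.336, 0.001]
force: [-0.3, -0.5, -0.5]
opening: 0.0178
gripper_force: 0.0
```

Emit:
{"fn": "apply_moves", "kwargs": {"series": [[[15,-20,0],[0,0,0]],[[15,-20,0],[0,0,0]],[[15,-20,0],[0,0,0]],[[15,-20,0],[0,0,0]],[[15,-20,0],[0,0,0]],[[15,-20,0],[0,0,0]],[[15,-20,0],[0,0,0]],[[15,-20,0],[0,0,0]],[[15,-20,0],[0,0,0]],[[15,-20,0],[0,0,0]],[[15,-20,0],[0,0,0]],[[0,0,0],[0,0,0]]]}}

```text
t: 2.1
tool_pos: [0.4078, -0.0697, 0.4044]
orientation: [-3.121, -0.341, -0.0]
force: [0.6, -0.7, 0.4]
opening: 0.0004
gripper_force: 0.0
```

```bash
cat >> h.py <<'E'
M=R.from_euler('z',.2144);G=np.array([.5013,.0135,0])
np.set_printoptions(precision=4,suppress=True)
def m(p): return M.inv().apply(np.array(p)-G)
def st():
    s=robot.read_state();o=M.inv()*R.from_rotvec(s["orientation"])
    print("t",s["t"],"tcp mach mm",m(s["tool_pos"])*1e3,"tipz",s["tool_pos"][2]-.186,"toolx",o.as_matrix()[:,0],"F mach",M.inv().apply(s["force"]),s["opening"])
def cam(n,f,box,scale):
    import cv2
    p,d=robot.read_camera(n);x,y,w,h=box
    cv2.imwrite(f"pics/{f}.png",cv2.convertScaleAbs(cv2.resize(p[y:y+h,x:x+w],None,fx=scale,fy=scale,interpolation=2),alpha=1.5))
E
python3 -c "
from h import *
st()"
```

```text
t 2.1 tcp mach mm [-109.0489  -61.4122  404.4027] tipz 0.218402702966789 toolx [1.     0.0034 0.0004] F mach [ 0.4775 -0.7836  0.365 ] 0.0004134664609136134
```

Emit:
{"fn": "apply_moves", "kwargs": {"series": [[[20,-10,0],[0,0,0]],[[20,-10,0],[0,0,0]],[[9,-5,0],[0,0,0]],[[0,0,25],[0,0,0]],[[0,0,25],[0,0,0]],[[0,0,25],[0,0,0]],[[0,0,0],[0,0,0]],[[10,0,0],[0,0,0]],[[10,0,0],[0,0,0]],[[5,0,0],[0,0,0]],[[0,0,0],[0,0,0]],[[0,0,0],[0,0,0]]]}}

```text
t: 3.1
tool_pos: [0.474, -0.0327, 0.3305]
orientation: [3.123, 0.337, 0.0]
force: [-0.5, 0.5, -0.2]
opening: 0.0004
gripper_force: 0.0
```

```bash
python3 -c "
from h import *
st()
cam('scene','s2',(210,150,100,75),8)"
```

```text
t 3.1 tcp mach mm [-36.4697 -39.372  330.4785] tipz 0.1444785027891094 toolx [1.     0.0004 0.0002] F mach [-0.3778  0.6189 -0.1843] 0.0004091629553519558
```

View pics/s2.png

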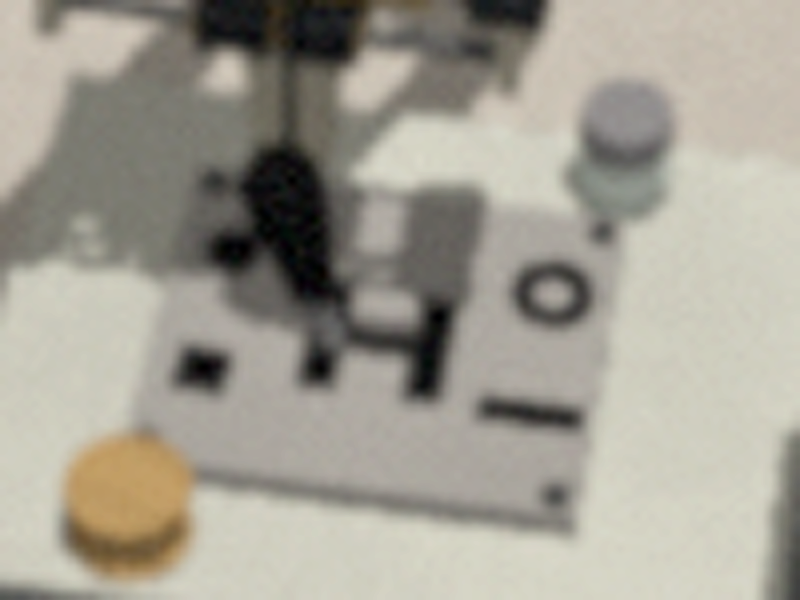

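The fingers stand just behind (near side of) the handle, at about (290,130), and the stem sits close to the cross channel at (335,315). Next come slow nudges towards +x.

Emit:
{"fn": "apply_moves", "kwargs": {"series": [[[3,0,0],[0,0,0]],[[2,0,0],[0,0,0]],[[0,0,0],[0,0,0]]]}}

```text
t: 3.4
tool_pos: [0.479, -0.0314, 0.3299]
orientation: [3.123, 0.337, 0.0]
force: [0.4, 0.7, -0.3]
opening: 0.0005
gripper_force: 0.0
```

Emit:
{"fn": "apply_moves", "kwargs": {"series": [[[1.5,0,0],[0,0,0]],[[1.5,0,0],[0,0,0]]]}}

```text
t: 3.57
tool_pos: [0.4817, -0.0308, 0.3297]
orientation: [3.123, 0.337, -0.001]
force: [-1.6, -0.2, 0.9]
opening: 0.0004
gripper_force: 0.9
```

Emit:
{"fn": "apply_moves", "kwargs": {"series": [[[1.5,0,0],[0,0,0]],[[1.5,0,0],[0,0,0]]]}}

```text
t: 3.73
tool_pos: [0.4848, -0.0301, 0.3297]
orientation: [3.123, 0.337, -0.001]
force: [-1.2, -0.1, 1.9]
opening: 0.0004
gripper_force: 0.9
```

Emit:
{"fn": "apply_moves", "kwargs": {"series": [[[1,0,0],[0,0,0]],[[0.5,0,0],[0,0,0]]]}}

```text
t: 3.9
tool_pos: [0.4863, -0.0298, 0.3297]
orientation: [3.123, 0.337, -0.0]
force: [-1.8, -0.9, 2.3]
opening: 0.0006
gripper_force: 0.9
```

```bash
python3 -c "
from h import *
st()
cam('top','t3',(200,160,100,75),8)"
```

```text
t 3.9 tcp mach mm [-23.8626 -39.0859 329.7218] tipz 0.14372177102324363 toolx [ 1.      0.0005 -0.0001] F mach [-1.9267 -0.5139  2.2705] 0.0006108962283893593
```

View pics/t3.png

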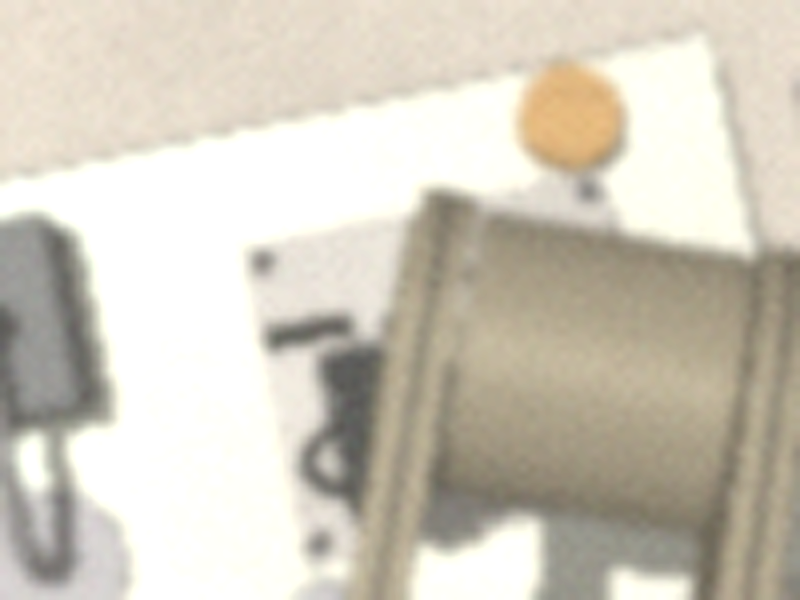

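The arm hides the lever from the top camera. The forces show contact at x of about -30, so the knob is now at about x 0. I'll go round to the right side.

Emit:
{"fn": "apply_moves", "kwargs": {"series": [[[-15,0,0],[0,0,0]],[[-16,0,0],[0,0,0]],[[0,17,0],[0,0,0]],[[0,17,0],[0,0,0]],[[0,17,0],[0,0,0]],[[0,0,0],[0,0,0]],[[18,0,0],[0,0,0]],[[18,0,0],[0,0,0]],[[19,0,0],[0,0,0]],[[0,0,0],[0,0,0]],[[0,-6,0],[0,0,0]],[[0,-4,0],[0,0,0]]]}}

```text
t: 4.95
tool_pos: [0.5178, -0.0639, 0.3293]
orientation: [-3.123, -0.337, 0.002]
force: [-0.6, -0.9, 0.4]
opening: 0.0005
gripper_force: 0.0
```

```bash
python3 -c "
from h import *
st()
cam('scene','s4',(210,150,100,75),8)"
```

```text
t 4.95 tcp mach mm [ -0.3274 -79.1702 329.335 ] tipz 0.14333500330096055 toolx [ 1.      0.0004 -0.001 ] F mach [-0.7991 -0.7053  0.438 ] 0.00048657202680502484
```

View pics/s4.png

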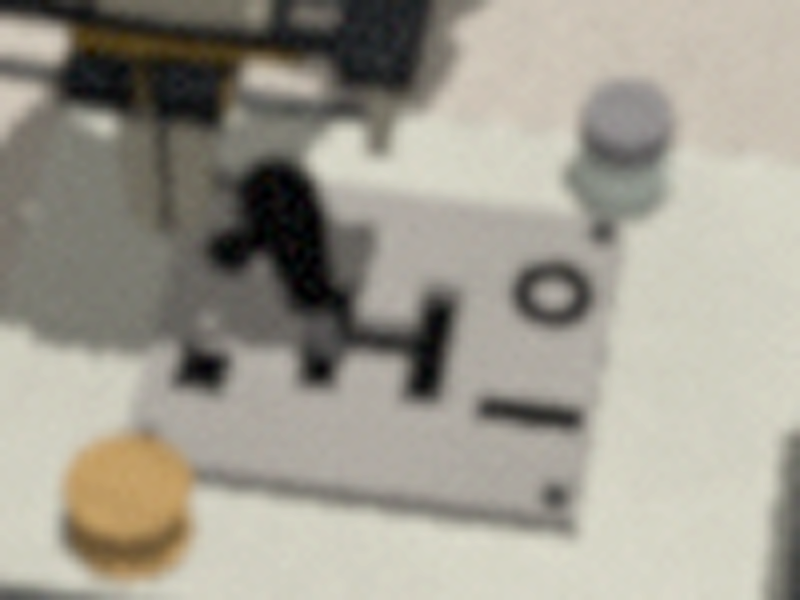

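The fingers are just right of the handle at (165,220), with the stem in line with the cross channel. Now I'll push left gently and watch the force.

Emit:
{"fn": "apply_moves", "kwargs": {"series": [[[0,-3,0],[0,0,0]],[[0,-3,0],[0,0,0]],[[0,-3,0],[0,0,0]],[[0,-3,0],[0,0,0]]]}}

```text
t: 5.33
tool_pos: [0.5156, -0.0529, 0.3301]
orientation: [3.123, 0.336, 0.001]
force: [-0.5, -3.1, 1.8]
opening: 0.0007
gripper_force: 1.3
```

Emit:
{"fn": "apply_moves", "kwargs": {"series": [[[0,-3,0],[0,0,0]],[[0,-3,0],[0,0,0]],[[0,-3,0],[0,0,0]]]}}

```text
t: 5.58
tool_pos: [0.5139, -0.0441, 0.3301]
orientation: [3.123, 0.336, 0.001]
force: [-0.1, -2.2, 1.3]
opening: 0.0004
gripper_force: 1.2
```

Emit:
{"fn": "apply_moves", "kwargs": {"series": [[[0,-3,0],[0,0,0]],[[0,-3,0],[0,0,0]]]}}

```text
t: 5.75
tool_pos: [0.5126, -0.0381, 0.3298]
orientation: [3.123, 0.337, 0.0]
force: [-0.1, -2.4, 2.1]
opening: 0.0007
gripper_force: 1.1
```

The force stays at about 2 N beyond the lane's play, so the lever is crossing. Continuing.

Emit:
{"fn": "apply_moves", "kwargs": {"series": [[[0,-4,0],[0,0,0]],[[0,-4,0],[0,0,0]],[[0,-4,0],[0,0,0]],[[0,-4,0],[0,0,0]],[[0,-4,0],[0,0,0]],[[0,-4,0],[0,0,0]]]}}

```text
t: 6.25
tool_pos: [0.5074, -0.0144, 0.3297]
orientation: [-3.123, -0.337, 0.0]
force: [-0.2, -2.0, 0.7]
opening: 0.0003
gripper_force: 0.9
```

Emit:
{"fn": "apply_moves", "kwargs": {"series": [[[0,-4,0],[0,0,0]],[[0,-4,0],[0,0,0]],[[0,-4,0],[0,0,0]],[[0,-4,0],[0,0,0]]]}}

```text
t: 6.58
tool_pos: [0.504, 0.0011, 0.3297]
orientation: [-3.123, -0.337, 0.0]
force: [0.3, -1.8, 1.0]
opening: 0.0006
gripper_force: 0.8
```

Emit:
{"fn": "apply_moves", "kwargs": {"series": [[[0,-3,0],[0,0,0]],[[0,-3,0],[0,0,0]],[[0,0,0],[0,0,0]]]}}

```text
t: 6.83
tool_pos: [0.5026, 0.0071, 0.3295]
orientation: [-3.123, -0.337, 0.001]
force: [0.4, -0.9, 0.4]
opening: 0.0006
gripper_force: 0.5
```

```bash
python3 -c "
from h import *
st()
cam('scene','s5',(210,150,100,75),8)"
```

```text
t 6.8333 tcp mach mm [ -0.0954  -6.4968 329.4892] tipz 0.1434892371624858 toolx [ 1.      0.0008 -0.0004] F mach [ 0.2382 -0.9621  0.3646] 0.0006092119702816432
```

View pics/s5.png

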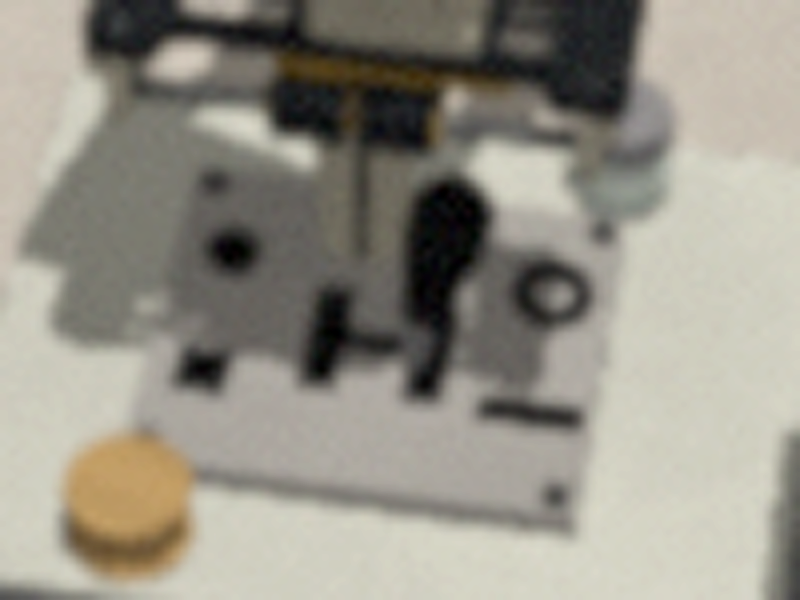

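The handle is on the left at (450,200) and the stem is nearly in the left lane. I'll push it a few mm further.

Emit:
{"fn": "apply_moves", "kwargs": {"series": [[[0,-2,0],[0,0,0]],[[0,-2,0],[0,0,0]]]}}

```text
t: 7.05
tool_pos: [0.5019, 0.0104, 0.3295]
orientation: [3.124, 0.336, -0.001]
force: [0.0, -1.5, -1.7]
opening: 0.0006
gripper_force: 0.7
```

Emit:
{"fn": "apply_moves", "kwargs": {"series": [[[0,-1.5,0],[0,0,0]],[[0,-1.5,0],[0,0,0]]]}}

```text
t: 7.22
tool_pos: [0.5012, 0.0135, 0.3296]
orientation: [-3.124, -0.336, 0.001]
force: [0.1, -1.8, -1.3]
opening: 0.0003
gripper_force: 0.7
```

Emit:
{"fn": "apply_moves", "kwargs": {"series": [[[0,-1,0],[0,0,0]],[[0,0,0],[0,0,0]]]}}

```text
t: 7.38
tool_pos: [0.501, 0.0146, 0.3297]
orientation: [-3.123, -0.337, 0.0]
force: [0.5, -1.6, -0.5]
opening: 0.0001
gripper_force: 0.6
```

```bash
python3 -c "
from h import *
st()
for n in ((450,200),(455,195)):
  for z in (.17,.175):print(m(topcrop(*n,z,'scene',(210,150),8)))"
```

```text
t 7.3833 tcp mach mm [ -0.0377   1.1085 329.6701] tipz 0.14367005020334594 toolx [ 1.      0.0005 -0.0002] F mach [ 0.1599 -1.679  -0.4565] 0.00011855954798786587
[-0.0038  0.0254  0.17  ]
[0.0008 0.026  0.175 ]
[-0.0065  0.0268  0.17  ]
[-0.0019  0.0274  0.175 ]
```

Emit:
{"fn": "apply_moves", "kwargs": {"series": [[[0,-1.5,0],[0,0,0]],[[0,-1.5,0],[0,0,0]]]}}

```text
t: 7.55
tool_pos: [0.5004, 0.0174, 0.3297]
orientation: [3.124, 0.336, -0.0]
force: [0.4, -0.9, -0.6]
opening: 0.0005
gripper_force: 0.7
```

Emit:
{"fn": "apply_moves", "kwargs": {"series": [[[0,-1,0],[0,0,0]],[[0,0,0],[0,0,0]]]}}

```text
t: 7.72
tool_pos: [0.5002, 0.0185, 0.3297]
orientation: [-3.123, -0.337, 0.0]
force: [-0.2, -0.5, -1.1]
opening: 0.0006
gripper_force: 0.6
```

```bash
python3 -c "
from h import *
st()
cam('scene','s6',(210,150,100,75),8)"
```

```text
t 7.7167 tcp mach mm [ -0.0032   5.1435 329.7231] tipz 0.14372306360792003 toolx [ 1.      0.0006 -0.    ] F mach [-0.338  -0.4052 -1.0579] 0.0005598690219225879
```

View pics/s6.png

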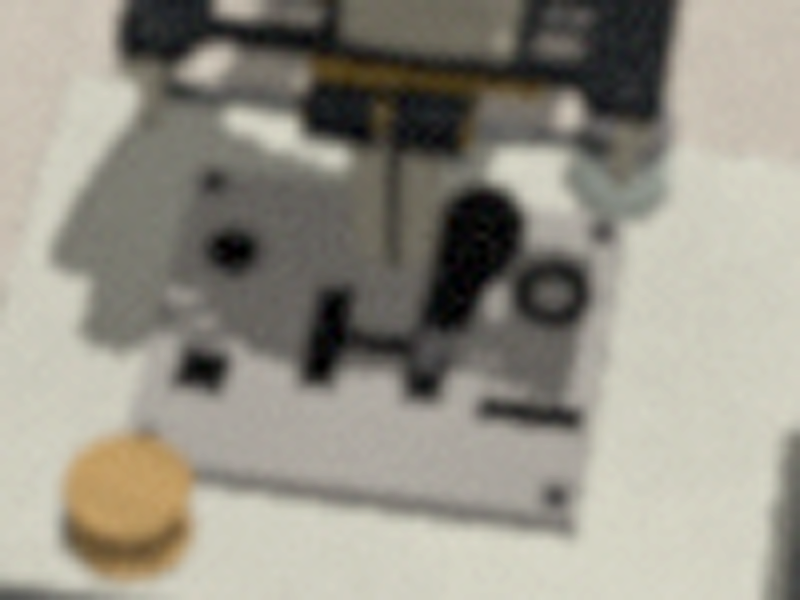

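The handle top is now at about (483,207), so the knob is at y of about 35 mm, in the left lane. I'll go round to the far side and pull it towards -x.

Emit:
{"fn": "apply_moves", "kwargs": {"series": [[[0,15,0],[0,0,0]],[[0,15,0],[0,0,0]],[[0,0,0],[0,0,0]],[[17,0,0],[0,0,0]],[[17,0,0],[0,0,0]],[[16,0,0],[0,0,0]],[[0,0,0],[0,0,0]],[[0,-20,0],[0,0,0]],[[0,-20,0],[0,0,0]],[[0,-21,0],[0,0,0]],[[0,0,0],[0,0,0]],[[-10,0,0],[0,0,0]]]}}

```text
t: 8.77
tool_pos: [0.5326, 0.0583, 0.3299]
orientation: [-3.123, -0.34, -0.001]
force: [0.9, -0.9, -0.0]
opening: 0.0005
gripper_force: 0.0
```

Emit:
{"fn": "apply_moves", "kwargs": {"series": [[[-8,0,0],[0,0,0]],[[-4,0,0],[0,0,0]],[[-4,0,0],[0,0,0]],[[-4,0,0],[0,0,0]],[[-4,0,0],[0,0,0]]]}}

```text
t: 9.18
tool_pos: [0.5092, 0.0517, 0.3302]
orientation: [-3.123, -0.336, -0.002]
force: [1.6, 1.2, 0.3]
opening: 0.0004
gripper_force: 0.8
```

Emit:
{"fn": "apply_moves", "kwargs": {"series": [[[-3,0,0],[0,0,0]],[[-3,0,0],[0,0,0]],[[-3,0,0],[0,0,0]],[[-3,0,0],[0,0,0]]]}}

```text
t: 9.52
tool_pos: [0.4974, 0.0493, 0.3299]
orientation: [3.123, 0.337, 0.0]
force: [1.3, 0.8, 1.4]
opening: 0.0001
gripper_force: 0.8
```

```bash
python3 -c "
from h import *
st()"
```

```text
t 9.5167 tcp mach mm [  3.821   35.8366 329.8584] tipz 0.1438584494728259 toolx [1.     0.0003 0.0003] F mach [1.4669 0.4863 1.3592] 9.761678917176328e-05
```

Free travel at about 2 N. I'll go on to x of about -11, then feel for the stop.

Emit:
{"fn": "apply_moves", "kwargs": {"series": [[[-3,0,0],[0,0,0]],[[-3,0,0],[0,0,0]],[[-3,0,0],[0,0,0]]]}}

```text
t: 9.77
tool_pos: [0.4884, 0.0474, 0.3295]
orientation: [3.123, 0.337, -0.001]
force: [1.7, -0.5, -0.4]
opening: 0.0003
gripper_force: 0.8
```

Emit:
{"fn": "apply_moves", "kwargs": {"series": [[[-2,0,0],[0,0,0]],[[-2,0,0],[0,0,0]],[[-1,0,0],[0,0,0]]]}}

```text
t: 10.02
tool_pos: [0.4836, 0.0464, 0.3295]
orientation: [-3.123, -0.337, 0.001]
force: [2.3, -0.0, -0.2]
opening: 0.0006
gripper_force: 0.8
```

Emit:
{"fn": "apply_moves", "kwargs": {"series": [[[-1,0,0],[0,0,0]],[[-0.5,0,0],[0,0,0]]]}}

```text
t: 10.18
tool_pos: [0.4823, 0.0462, 0.3297]
orientation: [-3.123, -0.337, 0.0]
force: [1.2, -0.0, -0.9]
opening: 0.0007
gripper_force: 0.8
```

Emit:
{"fn": "apply_moves", "kwargs": {"series": [[[-0.5,0,0],[0,0,0]],[[-0.5,0,0],[0,0,0]]]}}

```text
t: 10.35
tool_pos: [0.4814, 0.046, 0.3297]
orientation: [-3.123, -0.337, 0.0]
force: [1.1, 0.1, -0.7]
opening: 0.0004
gripper_force: 0.8
```

Emit:
{"fn": "apply_moves", "kwargs": {"series": [[[-0.5,0,0],[0,0,0]],[[0,0,0],[0,0,0]]]}}

```text
t: 10.52
tool_pos: [0.4809, 0.0459, 0.3297]
orientation: [-3.123, -0.337, 0.0]
force: [2.1, 0.3, -1.6]
opening: 0.0005
gripper_force: 0.7
```

Emit:
{"fn": "apply_moves", "kwargs": {"series": [[[-0.5,0,0],[0,0,0]],[[-0.5,0,0],[0,0,0]]]}}

```text
t: 10.68
tool_pos: [0.48, 0.0456, 0.3297]
orientation: [-3.123, -0.337, 0.0]
force: [1.2, -0.4, -0.4]
opening: 0.0003
gripper_force: 0.8
```

Emit:
{"fn": "apply_moves", "kwargs": {"series": [[[-0.5,0,0],[0,0,0]],[[-0.5,0,0],[0,0,0]]]}}

```text
t: 10.85
tool_pos: [0.4789, 0.0454, 0.3297]
orientation: [3.123, 0.337, -0.0]
force: [2.0, 0.4, -0.4]
opening: 0.0
gripper_force: 0.8
```

Emit:
{"fn": "apply_moves", "kwargs": {"series": [[[-0.5,0,0],[0,0,0]],[[-0.5,0,0],[0,0,0]]]}}

```text
t: 11.02
tool_pos: [0.4781, 0.0452, 0.3298]
orientation: [3.123, 0.337, 0.001]
force: [3.3, 0.6, -2.2]
opening: 0.0004
gripper_force: 1.6
```

Emit:
{"fn": "apply_moves", "kwargs": {"series": [[[-0.5,0,0],[0,0,0]],[[0,0,0],[0,0,0]]]}}

```text
t: 11.18
tool_pos: [0.4777, 0.0451, 0.3298]
orientation: [-3.123, -0.337, -0.001]
force: [4.0, 0.9, -2.8]
opening: 0.0005
gripper_force: 2.1
```

Emit:
{"fn": "apply_moves", "kwargs": {"series": [[[-0.5,0,0],[0,0,0]],[[0,0,0],[0,0,0]]]}}

```text
t: 11.35
tool_pos: [0.4773, 0.045, 0.3299]
orientation: [-3.123, -0.337, -0.002]
force: [5.7, 0.0, -3.0]
opening: 0.0005
gripper_force: 2.8
```

The force is rising at the predicted stop position. I'll back off, lift and look.

Emit:
{"fn": "apply_moves", "kwargs": {"series": [[[2,0,0],[0,0,0]],[[8,0,0],[0,0,0]],[[20,0,0],[0,0,0]],[[20,0,0],[0,0,0]],[[0,0,-25],[0,0,0]],[[0,0,-25],[0,0,0]],[[0,0,-25],[0,0,0]],[[0,0,-25],[0,0,0]],[[0,25,-10],[0,0,0]],[[0,30,0],[0,0,0]],[[0,30,0],[0,0,0]],[[0,30,0],[0,0,0]]]}}

```text
t: 12.35
tool_pos: [0.5508, -0.0577, 0.4401]
orientation: [3.123, 0.338, -0.0]
force: [1.2, 0.6, 0.1]
opening: 0.0004
gripper_force: 0.0
```

Emit:
{"fn": "apply_moves", "kwargs": {"series": [[[0,30,0],[0,0,0]],[[0,30,0],[0,0,0]],[[0,30,0],[0,0,0]],[[0,30,0],[0,0,0]],[[0,30,0],[0,0,0]],[[0,0,0],[0,0,0]],[[0,0,0],[0,0,0]]]}}

```text
t: 12.93
tool_pos: [0.5825, -0.2048, 0.4388]
orientation: [-3.123, -0.333, 0.003]
force: [0.6, 0.3, -0.2]
opening: 0.0004
gripper_force: 0.0
```

```bash
python3 -c "
from h import *
import cv2
st()
p,_=robot.read_camera('top');cam('scene','s7',(210,150,100,75),4)
a=cv2.convertScaleAbs(cv2.resize(p[160:235,200:300],None,fx=4,fy=4,interpolation=2),alpha=1.5)
cv2.imwrite('pics/f.png',cv2.hconcat([a,cv2.imread('pics/s7.png')]))"
```

```text
t 12.9333 tcp mach mm [  32.9045 -230.542   438.8327] tipz 0.2528327444740137 toolx [ 1.     -0.0022 -0.0016] F mach [ 0.6342  0.1481 -0.1902] 0.0004478205619893983
```

View pics/f.png

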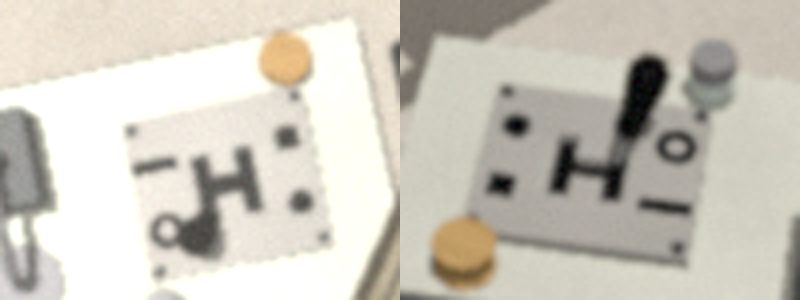

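The lever leans into the near left slot beside the ring (top view, handle at about (200,235)), and the jar and spool are in place. I'll check the number and hand in.

```bash
python3 -c "
from h import *
p=m(topcrop(200,235,.169,'top',(200,160),4));print(p,'expected home',-176*np.sin(.255))
if p[0]<-.036 and p[1]>.025: print(robot.close_job())"
```

```text
[-0.0409  0.0333  0.169 ] expected home -44.395191919650536
the job is handed in; nothing more can be done
None
```

The lever is in the near left slot beside the ring. It was pushed with closed fingers until the force began to rise at the stop (about 6 N), the last picture puts it about 3 mm short of full travel at the handle top, and the job is handed in; no verdict was returned.

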